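# Reset the tripped breaker of a portable power pack

### The arm

A 6-joint arm with a two-finger parallel gripper is mounted at the origin on the work surface; the furniture and walls round the work are solid. World frame = base frame: x ahead of the robot, y to its left, z up, the work surface at z = 0. Lengths are in m, angles in rad, forces in N, time in s.
With the tool pointing down it reaches from about 0.35 to 0.875 m from the base axis. Payload 4.2 kg.
Tool frame: the origin (TCP) lies midway between the tips of the shut fingers; the grasp point (between the pads) lies 19 mm behind it; z points along the fingers, x is the direction in which the jaws open and shut, and the axes are right-handed (so a half turn about z gives the same grasp; the last joint's range is limited). The gripper opens to 87 mm and grips with 3 to 60 N. Pads are 19 mm wide; open, the fingers measure 117 mm over their backs; the gripper's body (75 mm by 190 mm) begins 51 mm behind the grasp point.
Start: joints at [1.428, 0.385, 0.008, 0, -1.194, -0.259], TCP at [0.244, 0.575, 0.223] pointing down, gripper open.
Joint ranges: [-3.14, 3.14], [-1.21, 2.06], [-1.07, 1.41], [-3.16, 2.05], [-2.99, -0.16], [-3.1, 3.1]. Speed limits (rad/s): [2.79, 2.79, 3.14, 3.14, 3.14, 3.14].

### API

Orientations are given as a unit quaternion [w, x, y, z].
In Python, from workcell import manip gives the robot as it stands.
- The arm moves only by the tool drive_tool, never from a script. Its argument "deltas" is a list of rows, each an object of numbers: "hand": the finger opening in mm, from 0 to 87; "tx", "ty", "tz": the shift along the tool's x, y, z in mm; "ax", "ay", "az": the turn, a rotation vector about the tool's x, y, z in rad. A call has exactly 5 rows; each row shifts and turns the pose as measured when the row begins, along the tool's axes as they then stand; what a row does not reach is not made up. A row lasts 1/8 s, in which the tool goes at most 62.5 mm and 10.7 degrees, less where a joint would pass 70% of its speed; a pose out of reach is approached as far as the arm can. A call is refused whole if a number of a shift passes 62.5 or a number of a turn 0.188, either way. A call with a gripper value outside its range is refused whole. The fingers move at their own pace and stop on an object; "grip_force" is the grip in N (left out, the last holds). Time passes only in rows, so rows that do not move let the fingers close, or fill a call up. It gives the time, the measured TCP pose, the force and the opening at its end, in the units of the state.
- manip.state(): the state, without advancing time (a new reading comes with each control period).
- manip.capture(name): name is "scene" or "top" or "wrist"; returns the picture (420x560x3 uint8, red, green, blue); there is no depth.
- manip.get_calibration(name): a dict with "vfov" (degrees; the focal length in pixels is half the picture's height over the tangent of half this angle, whatever the lens; pixels are square), "cx", "cy" (the principal point, pixels), "k1" (the pictures are not rectified: a ray, as slopes to the right and down, at radius r is drawn at 1 + k1 r^2 times it, then the intrinsics apply), "R" (3x3) and "t" (3): a world point X has camera coordinates R X + t. Camera axes: x right, y down, z forward; pixel columns grow to the right and rows downward; lengths in m; the calibration is good to about 2 mm. A picture is of the moment at which its call begins: read the wrist's pose just before it. get_calibration takes no time and is no camera call; for the wrist camera it gives the pose at the moment of the call.
- manip.job_done(): hands the job in, once; it reports no verdict.
Trained networks look in the newest picture that a camera, given by its name, has taken for a name from the list of things; names that differ only in an ending like _2 or _b are one class to them, and where a whole thing is asked for, a point or a joint stands for the part that bears it (a point fixed in the world has none). Each returns a list of dicts, best first, with "score" (0 to 1); they miss things now and then, are a little off and sometimes report something else, mostly with a low value. They report only what shows in the picture. A call takes as long as a camera call.
- manip.silhouettes(camera, name): "region" (420x560 bool, what is visible of it) and "uv" ([column, row] in pixels, amid what is visible of it).
- manip.pinpoint(camera, name): "uv" ([column, row] in pixels: a listed point, or the origin of a listed thing).
The state is a dict: "time": time; "q": joint angles; "qd": joint speeds; "tau": joint torques, N m; "ee_pos": TCP position; "eef_rot": TCP orientation; "ft_force": force on the tool from outside, world axes, zero at the start; "wrist_torque": the same for the moment, N m; "finger_gap": finger opening in m.
Only numpy, scipy, OpenCV 4.12 (cv2) and the standard library are available. Lean on these libraries where they do the work, as an engineer would, in place of code of your own. Each camera call takes 0.05 s, during which the arm holds its last target. There are 200 camera calls.

### The job

The portable power pack on the worktop has tripped its breaker. Press its rocker switch over to off, then reach down into the guarded round well on its top and press the sunken reset button until it stays in, and then press the rocker back over to on. Only press with the fingertips: do not lift, tip or shove the pack, and leave the other things on the worktop where they are.

Things in the scene. Friction and masses are not known exactly. Their poses are not given: they have to be found in the camera images.
- power_pack: loose grey box on rubber feet, 150 (x) x 220 (y) x 120 mm, about 3 kg. Origin: centre of its underside; z up, x from the front face (display, sockets) to the rear, y to its left. Carry handle along the rear of the top (x = +62 mm, bar up to 159 mm high). On the black top panel, left to right: guarded well with the reset button, narrow metal-lined 12 V outlet (24 mm, not used), rocker switch
- well_rim (a point): centre of the mouth of the well, level with the top of its round shroud (3 mm above the panel, 123 mm above the underside of the pack). The well is 46 mm wide inside, 33 mm deep, upright; the reset button stands in its middle
- reset_top (a point): centre of the top face of the reset button (white, round, 28 mm wide, flat); 12 mm below the rim of the well while tripped, 18 mm below it when home. Moves with the button
- reset (a joint): travel of the reset button, m: 0 popped up (tripped, as at the start), 0.006 pressed fully home. It snaps over centre: it resists with about 3 to 4 N, passes its middle at about 0.0035 and then stays home by itself
- rocker (a joint): angle of the rocker switch, rad: 0 on (front end down, as at the start), 0.4 off (rear end, by the carry handle, down). It snaps over centre at 0.2 and stays at either stop; about 3 N pressed on the raised end throws it
- rocker_front (a point): on the top face of the white rocker, 19 mm from its pivot towards the front of the pack (press here to switch on). The rocker is 50 mm long (pack x), 30 mm wide, two flat halves in a shallow V; this point is 134 mm above the pack's underside when raised, 126 mm when down; the frame round it is 124 mm high. Moves with the rocker
- rocker_rear (a point): the same on the rear half, 19 mm from the pivot towards the carry handle (press here to switch off); 51 mm in front of the handle's axis. Moves with the rocker
- dosing_cup: clear plastic dosing cup, 63 mm wide, 49 mm tall, standing upright in front of the pack. A bystander: not to be moved
- spool_a: thread spool, 28 mm wide, 36 mm tall, standing in front of the pack. A bystander: not to be moved
- spool_b: thread spool, 23 mm wide, 29 mm tall, standing in front of the pack. A bystander: not to be moved
- tape_roll: roll of tape lying flat, 98 mm wide, 25 mm tall, to the right of the pack. A bystander: not to be moved
- soap_bar: bar of soap, 48 x 75 x 20 mm, lying in front of the pack on the right. A bystander: not to be moved

How it is judged:
On the way, in this order (a step that is already met when the one before it is completed fails the run):
1. the rocker is pressed over to off (value of joint rocker above 0.35 rad), for 0.2 s.
2. with the rocker off, the reset button is pressed home (value of joint rocker above 0.35 rad and value of joint reset above 0.005 m), for 0.2 s.
3. the rocker is pressed back over to on (value of joint rocker below 0.05 rad and value of joint reset above 0.005 m), for 0.2 s.
At the end, for the whole second after the job is handed in: The reset button stays home (over 5 mm of its 6 mm), the rocker is on (within 0.05 rad of its stop), and the pack stands flat and still within 30 mm of where it stood (all of step 3 and angle between power_pack's own z axis and vertical below 0.05 rad and distance of power_pack from where it was at the start of the episode below 0.03 m and linear speed of power_pack below 0.02 m/s); the robot touches nothing.
It fails at once if the power pack is lifted, tipped or shoved (30 mm or 0.1 rad) (distance of power_pack from where it was at the start of the episode above 0.03 m or angle between power_pack's own z axis and vertical above 0.1 rad).
It fails at once if a bystander is moved by more than 20 mm (distance of any of dosing_cup, spool_a, spool_b, tape_roll, soap_bar from where it was at the start of the episode above 0.02 m).
It also fails if it takes over 51 s, if anything falls off the work surface, if the arm or the gripper's body presses on something with over 40 N, if the wrist force passes 120 N, or if a joint passes its speed limit or range.

## Working session

There is one attempt and no reset: what is moved stays moved. The work goes in short steps, Python scripts to look and compute and a tool call to move; the robot and the scene stay as the last step left them, time stands still between calls to the robot, and variables do not carry over. Pictures are saved under pics/ and viewed, about 8 in all and at most 12, crops included, and the job is handed in when it is done.

Besides the shell and the picture viewer there is one more tool, called after "Request:" as name([rows], argument=value, ...), one row to a line, values as JSON. drive_tool: Moves the arm, as the interface text tells. Its arguments: {"type":"object","properties":{"deltas":{"type":"array"},"grip_force":{"type":"number"}},"required":["deltas"]}

```bash
mkdir -p pics; cat > h.py <<'E'
import numpy as np,cv2
from workcell import manip
def K(c):
    f=210/np.tan(np.radians(c['vfov'])/2); return np.array([[f,0,c['cx']],[0,f,c['cy']],[0,0,1.]])
def D(c): return np.array([c['k1'],0,0,0.])
def ray(c,uv):
    p=cv2.undistortPoints(np.array([[uv]],float),K(c),D(c))[0,0]
    R=np.array(c['R']);t=np.array(c['t']); d=R.T@np.array([*p,1]); return -R.T@t,d/np.linalg.norm(d)
def tri(rays):
    A=sum(np.eye(3)-np.outer(d,d) for o,d in rays);b=sum((np.eye(3)-np.outer(d,d))@o for o,d in rays)
    X=np.linalg.solve(A,b); return X,[np.linalg.norm(np.cross(X-o,d)) for o,d in rays]
def atz(r,z): o,d=r; return o+d*(z-o[2])/d[2]
def proj(c,X): return cv2.projectPoints(np.array(X,float).reshape(-1,1,3),cv2.Rodrigues(np.array(c['R']))[0],np.array(c['t'],float),K(c),D(c))[0][:,0]
E
python3 - <<'E'
from h import *
ims=[];cals={}
P={}
for n in("scene","top","wrist"):
    c=manip.get_calibration(n);im=manip.capture(n);cals[n]=c
    cv2.imwrite(f"pics/{n}0.png",im[...,::-1])
    for k in("power_pack","well_rim","reset_top","rocker_front","rocker_rear"):
        r=manip.pinpoint(n,k)
        for x in r[:2]: print(n,k,np.round(x['uv'],1),round(x['score'],2))
        if r: P.setdefault(k,[]).append((n,ray(c,r[0]['uv'])))
for k,v in P.items():
    if len(v)>1: X,e=tri([r for _,r in v]);print(k,[n for n,_ in v],X.round(4),np.round(e,4))
s=manip.state();print({k:np.round(s[k],4) for k in("time","ee_pos","eef_rot","q","ft_force")})
E
```

```text
scene power_pack [268.1 264.2] 0.77
scene well_rim [242.2 216.6] 0.58
scene reset_top [241.3 222.6] 0.56
scene rocker_front [301.3 198.1] 0.57
scene rocker_rear [285.9 189.3] 0.65
top power_pack [247.4 218.3] 0.78
top power_pack [319.6 261.1] 0.45
top well_rim [222.5 220.7] 0.8
top reset_top [216.3 219.6] 0.57
top rocker_front [273.6 221. ] 0.7
top rocker_rear [250.  218.9] 0.22
power_pack ['scene', 'top'] [ 0.5187  0.0054 -0.003 ] [0.0035 0.0035]
well_rim ['scene', 'top'] [0.5034 0.0548 0.1208] [0.0047 0.0047]
reset_top ['scene', 'top'] [0.503  0.0639 0.1132] [0.0012 0.0012]
rocker_front ['scene', 'top'] [ 0.499  -0.0572  0.1271] [0.0025 0.0025]
rocker_rear ['scene', 'top'] [ 0.4959 -0.0149  0.1581] [0.0079 0.0079]
{'time': np.float64(0.9), 'ee_pos': array([0.2444, 0.5752, 0.2226]), 'eef_rot': array([ 0.    , -0.5518,  0.834 ,  0.    ]), 'q': array([ 1.4276,  0.3846,  0.0079, -0.    , -1.194 , -0.2586]), 'ft_force': array([-0.0922,  0.1137, -0.1647])}
```

View pics/scene0.png

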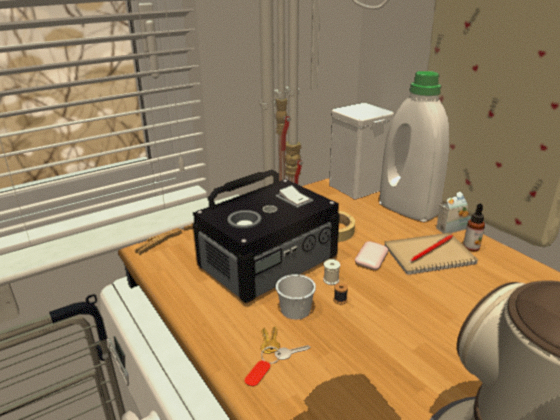

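View pics/top0.png

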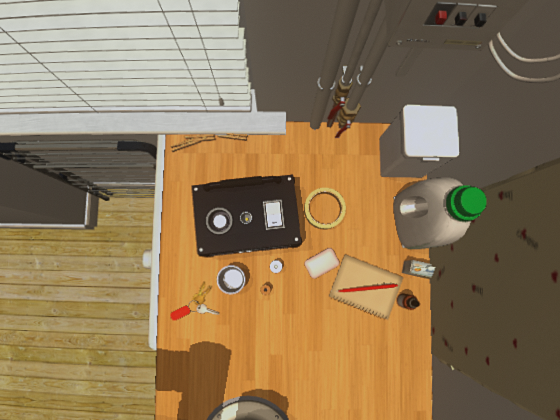

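The pictures show the pack upright and nearly square to the world. In the top view the well is at about (219,220) and the rocker at (274,214). The handle is towards the wall, and the bystanders sit in front and to the right. I'll move above the pack and look with the wrist camera.

Request:
drive_tool([
  {"hand": 0,"tx": 20,"ty": -20,"tz": -40},
  {"hand": 0,"tx": 38,"ty": -38,"tz": -20},
  {"hand": 0,"tx": 40,"ty": -40,"tz": -15},
  {"hand": 0,"tx": 40,"ty": -40,"tz": -10},
  {"hand": 0,"tx": 40,"ty": -40,"tz": 0},
])

```text
validation failed for argument at $.de...
```

Request:
drive_tool([
  {"hand": 0,"tx": 40,"ty": -40},
  {"hand": 0,"tx": 40,"ty": -40},
  {"hand": 0,"tx": 40,"ty": -40},
  {"hand": 0,"tx": 40,"ty": -40},
  {"hand": 0,"tx": 0,"ty": 0},
])

```text
validation failed for argument at $.de...
```

Request:
drive_tool([
  {"hand": 0,"tx": 30,"ty": -30},
  {"hand": 0,"az": -0.13},
  {"hand": 0,"az": -0.13},
  {"hand": 0,"az": -0.13},
  {"hand": 0},
])

```text
validation failed for argument at $.de...
```

```bash
cat > look.py <<'E'
from h import *
import sys
tag=sys.argv[1]
s=manip.state();c=manip.get_calibration("wrist");im=manip.capture("wrist")
cv2.imwrite(f"pics/w{tag}.png",im[...,::-1])
print({k:np.round(s[k],4) for k in("time","ee_pos","eef_rot","q","ft_force","finger_gap")})
for k,z in(("well_rim",.123),("reset_top",.111),("rocker_front",.126),("rocker_rear",.134)):
    for x in manip.pinpoint("wrist",k)[:1]: print(k,np.round(x['uv'],1),round(x['score'],2),atz(ray(c,x['uv']),z).round(4))
E
python3 look.py 1
```

```text
{'time': np.float64(0.9), 'ee_pos': array([0.2444, 0.5752, 0.2226]), 'eef_rot': array([ 0.    , -0.5518,  0.834 ,  0.    ]), 'q': array([ 1.4276,  0.3846,  0.0079, -0.    , -1.194 , -0.2586]), 'ft_force': array([-0.0922,  0.1137, -0.1647]), 'finger_gap': np.float64(0.0872)}
```

View pics/w1.png

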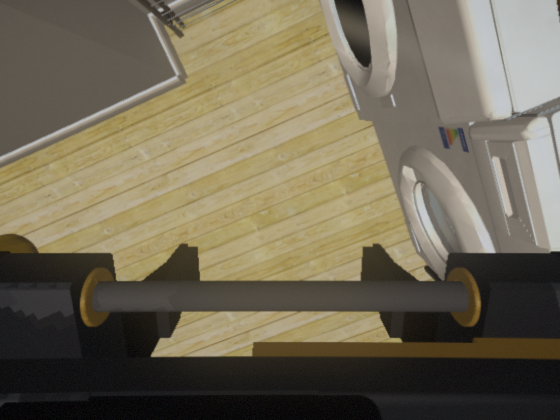

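The moves were refused, so this wrist picture only shows the floor from the start pose, with the fingers at about (180,290) and (380,290). Probably every key has to be given in each row.

Request:
drive_tool([
  {"hand": 0,"tx": 20,"ty": -20,"tz": -40,"ax": 0,"ay": 0,"az": 0},
  {"hand": 0,"tx": 38,"ty": -38,"tz": -20,"ax": 0,"ay": 0,"az": 0},
  {"hand": 0,"tx": 40,"ty": -40,"tz": -15,"ax": 0,"ay": 0,"az": 0},
  {"hand": 0,"tx": 40,"ty": -40,"tz": -10,"ax": 0,"ay": 0,"az": 0},
  {"hand": 0,"tx": 40,"ty": -40,"tz": 0,"ax": 0,"ay": 0,"az": 0},
])

```text
time: 1.78
ee_pos: [0.3403, 0.3386, 0.3096]
eef_rot: [0.0, -0.554, 0.832, -0.001]
ft_force: [0.7, -0.6, -1.1]
finger_gap: 0.045
```

Request:
drive_tool([
  {"hand": 0,"tx": 42,"ty": -40,"tz": 0,"ax": 0,"ay": 0,"az": 0},
  {"hand": 0,"tx": 42,"ty": -40,"tz": 0,"ax": 0,"ay": 0,"az": 0},
  {"hand": 0,"tx": 42,"ty": -40,"tz": 0,"ax": 0,"ay": 0,"az": 0},
  {"hand": 0,"tx": 42,"ty": -40,"tz": 0,"ax": 0,"ay": 0,"az": 0},
  {"hand": 0,"tx": 42,"ty": -40,"tz": 0,"ax": 0,"ay": 0,"az": 0},
])

```text
time: 2.4
ee_pos: [0.4458, 0.0588, 0.3124]
eef_rot: [0.004, -0.556, 0.831, -0.001]
ft_force: [1.4, 0.5, 0.5]
finger_gap: 0.0016
```

Request:
drive_tool([
  {"hand": 0,"tx": 20,"ty": -20,"tz": 0,"ax": 0,"ay": 0,"az": 0},
  {"hand": 0,"tx": 0,"ty": 0,"tz": 0,"ax": 0,"ay": 0,"az": -0.15},
  {"hand": 0,"tx": 0,"ty": 0,"tz": 0,"ax": 0,"ay": 0,"az": -0.15},
  {"hand": 0,"tx": 0,"ty": 0,"tz": 0,"ax": 0,"ay": 0,"az": -0.15},
  {"hand": 0,"tx": 0,"ty": 0,"tz": 0,"ax": 0,"ay": 0,"az": 0},
])

```text
time: 3.02
ee_pos: [0.4572, 0.0271, 0.313]
eef_rot: [-0.004, 0.728, -0.685, 0.002]
ft_force: [0.6, 0.5, -0.0]
finger_gap: 0.0003
```

```bash
python3 look.py 2
```

```text
{'time': np.float64(3.025), 'ee_pos': array([0.4572, 0.0271, 0.313 ]), 'eef_rot': array([-0.004 ,  0.7283, -0.6852,  0.0023]), 'q': array([ 4.1620e-01,  3.1900e-02, -2.2200e-01,  1.1000e-03, -1.3078e+00,
        1.2152e+00]), 'ft_force': array([ 0.6104,  0.514 , -0.0084]), 'finger_gap': np.float64(0.0003)}
well_rim [251.7 146.6] 0.78 [0.5031 0.0605 0.123 ]
reset_top [254.5 146.1] 0.93 [0.5028 0.0585 0.111 ]
rocker_front [358.7 157.5] 0.75 [ 0.4988 -0.0526  0.126 ]
rocker_rear [363.9 122.7] 0.75 [ 0.5341 -0.0515  0.134 ]
```

View pics/w2.png

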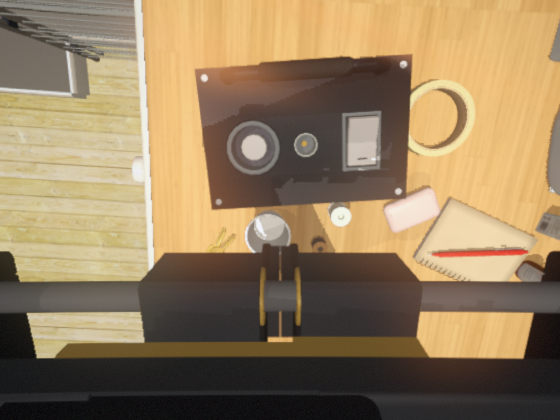

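The wrist view agrees with the networks: well at (253,148), rocker front half at about (360,157), rear half at about (364,122), with the handle behind. I'll take a second view on the way down to triangulate.

Request:
drive_tool([
  {"hand": 0,"tx": 40,"ty": 0,"tz": 35,"ax": 0,"ay": 0,"az": 0},
  {"hand": 0,"tx": 40,"ty": 0,"tz": 35,"ax": 0,"ay": 0,"az": 0},
  {"hand": 0,"tx": 0,"ty": 0,"tz": 0,"ax": 0,"ay": 0,"az": 0},
  {"hand": 0,"tx": 0,"ty": 0,"tz": 0,"ax": 0,"ay": 0,"az": 0},
  {"hand": 0,"tx": 0,"ty": 0,"tz": 0,"ax": 0,"ay": 0,"az": 0},
])

```text
time: 3.9
ee_pos: [0.4651, -0.0526, 0.2432]
eef_rot: [-0.006, 0.729, -0.685, 0.004]
ft_force: [0.3, -0.3, -0.0]
finger_gap: 0.0009
```

```bash
python3 look.py 3
```

```text
{'time': np.float64(3.9), 'ee_pos': array([ 0.4651, -0.0526,  0.2432]), 'eef_rot': array([-0.0065,  0.7286, -0.6849,  0.004 ]), 'q': array([ 2.3560e-01,  9.0200e-02, -3.3370e-01, -5.0000e-04, -1.1317e+00,
        1.3973e+00]), 'ft_force': array([ 0.284 , -0.2842, -0.0144]), 'finger_gap': np.float64(0.0009)}
well_rim [150.6 158.7] 0.64 [0.5015 0.0609 0.123 ]
reset_top [158.4 155.2] 0.68 [0.5035 0.0586 0.111 ]
rocker_front [284.9 174.1] 0.91 [ 0.496  -0.0541  0.126 ]
rocker_rear [285. 128.] 0.6 [ 0.5342 -0.0516  0.134 ]
```

View pics/w3.png

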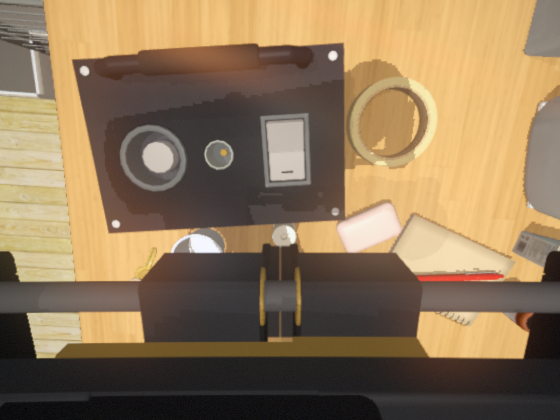

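In this view the rocker halves are at about (286,172) front and (285,128) rear, and the well is at (154,158). Both wrist views agree to 1–3 mm at the stated heights. Pack yaw is about 3°, which matches the tool. I'll check the camera's clearance and the deltas to go.

```bash
cat > go.py <<'E'
from h import *
import sys
from scipy.spatial.transform import Rotation as Ro
s=manip.state();w,x,y,z=s['eef_rot'];R=Ro.from_quat([x,y,z,w]).as_matrix()
for a in sys.argv[1:]:
    print(a,"tool mm",(R.T@(np.array(eval(a))-s['ee_pos'])*1e3).round(1))
print("axes",R.round(3).tolist(),"fix rotvec(tool)",(lambda t:np.cross([0,0,1],R.T@[0,0,-1]).round(4))(0))
E
python3 go.py "(.535,-.0517,.15)"; python3 -c "
from h import *
c=manip.get_calibration('wrist');print(-np.array(c['R']).T@c['t']-manip.state()['ee_pos'])
for n in 'w2','w3':pass"
```

```text
(.535,-.0517,.15) tool mm [  3.6 -68.8  93.9]
axes [[0.062, -0.998, 0.014], [-0.998, -0.062, 0.004], [-0.003, -0.014, -1.0]] fix rotvec(tool) [-0.0143  0.0031  0.    ]
[0.07290386 0.00450698 0.16308722]
```

Request:
drive_tool([
  {"hand": 0,"tx": 2,"ty": -35,"tz": 0,"ax": -0.014,"ay": 0.003,"az": 0},
  {"hand": 0,"tx": 2,"ty": -34,"tz": 20,"ax": 0,"ay": 0,"az": 0},
  {"hand": 0,"tx": 0,"ty": 0,"tz": 40,"ax": 0,"ay": 0,"az": 0},
  {"hand": 0,"tx": 0,"ty": 0,"tz": 30,"ax": 0,"ay": 0,"az": 0},
  {"hand": 0,"tx": 0,"ty": 0,"tz": 0,"ax": 0,"ay": 0,"az": 0},
])

```text
time: 4.78
ee_pos: [0.5379, -0.0508, 0.1533]
eef_rot: [-0.002, 0.73, -0.684, 0.002]
ft_force: [0.1, 0.4, 0.4]
finger_gap: 0.0001
```

```bash
python3 go.py "(.535,-.0517,.134)"
```

```text
(.535,-.0517,.134) tool mm [ 0.7  3.1 19.2]
axes [[0.065, -0.998, 0.005], [-0.998, -0.065, 0.001], [-0.0, -0.005, -1.0]] fix rotvec(tool) [-0.0054  0.0002  0.    ]
```

Request:
drive_tool([
  {"hand": 0,"tx": 1,"ty": 3,"tz": 12,"ax": 0,"ay": 0,"az": 0},
  {"hand": 0,"tx": 0,"ty": 0,"tz": 6,"ax": 0,"ay": 0,"az": 0},
  {"hand": 0,"tx": 0,"ty": 0,"tz": 3,"ax": 0,"ay": 0,"az": 0},
  {"hand": 0,"tx": 0,"ty": 0,"tz": 3,"ax": 0,"ay": 0,"az": 0},
  {"hand": 0,"tx": 0,"ty": 0,"tz": 2,"ax": 0,"ay": 0,"az": 0},
])

```text
time: 5.4
ee_pos: [0.5381, -0.0515, 0.131]
eef_rot: [-0.006, 0.73, -0.683, 0.005]
ft_force: [1.0, 0.1, 1.6]
finger_gap: 0.0006
```

Request:
drive_tool([
  {"hand": 0,"tx": 0,"ty": 4,"tz": 0,"ax": 0,"ay": 0,"az": 0},
  {"hand": 0,"tx": 0,"ty": 0,"tz": 2,"ax": 0,"ay": 0,"az": 0},
  {"hand": 0,"tx": 0,"ty": 0,"tz": 2,"ax": 0,"ay": 0,"az": 0},
  {"hand": 0,"tx": 0,"ty": 0,"tz": 1,"ax": 0,"ay": 0,"az": 0},
  {"hand": 0,"tx": 0,"ty": 0,"tz": 0,"ax": 0,"ay": 0,"az": 0},
])

```text
time: 6.02
ee_pos: [0.5338, -0.0518, 0.1276]
eef_rot: [-0.006, 0.73, -0.683, 0.005]
ft_force: [-0.3, -0.2, 0.7]
finger_gap: 0.0003
```

Request:
drive_tool([
  {"hand": 0,"tx": 0,"ty": 0,"tz": 1,"ax": 0,"ay": 0,"az": 0},
  {"hand": 0,"tx": 0,"ty": 0,"tz": 1,"ax": 0,"ay": 0,"az": 0},
  {"hand": 0,"tx": 0,"ty": 0,"tz": 1,"ax": 0,"ay": 0,"az": 0},
  {"hand": 0,"tx": 0,"ty": 0,"tz": 1,"ax": 0,"ay": 0,"az": 0},
  {"hand": 0,"tx": 0,"ty": 0,"tz": 0,"ax": 0,"ay": 0,"az": 0},
])

```text
time: 6.65
ee_pos: [0.5339, -0.0518, 0.1275]
eef_rot: [-0.005, 0.731, -0.682, 0.006]
ft_force: [-0.3, -0.4, 1.2]
finger_gap: 0.0007
```

Request:
drive_tool([
  {"hand": 0,"tx": 0,"ty": 0,"tz": 3,"ax": 0,"ay": 0,"az": 0},
  {"hand": 0,"tx": 0,"ty": 0,"tz": 3,"ax": 0,"ay": 0,"az": 0},
  {"hand": 0,"tx": 0,"ty": 0,"tz": 3,"ax": 0,"ay": 0,"az": 0},
  {"hand": 0,"tx": 0,"ty": 0,"tz": 3,"ax": 0,"ay": 0,"az": 0},
  {"hand": 0,"tx": 0,"ty": 0,"tz": 0,"ax": 0,"ay": 0,"az": 0},
])

```text
time: 7.28
ee_pos: [0.5342, -0.0517, 0.1278]
eef_rot: [-0.005, 0.733, -0.681, 0.008]
ft_force: [0.9, -0.2, 0.1]
finger_gap: 0.0005
```

Request:
drive_tool([
  {"hand": 0,"tx": 0,"ty": 0,"tz": -30,"ax": 0,"ay": 0,"az": 0},
  {"hand": 0,"tx": 0,"ty": 0,"tz": -40,"ax": 0,"ay": 0,"az": 0},
  {"hand": 0,"tx": 0,"ty": 35,"tz": -20,"ax": 0,"ay": 0,"az": 0},
  {"hand": 0,"tx": 0,"ty": 35,"tz": 0,"ax": -0.018,"ay": 0,"az": 0},
  {"hand": 0,"tx": 0,"ty": 0,"tz": 0,"ax": 0,"ay": 0,"az": 0},
])

```text
time: 7.9
ee_pos: [0.4612, -0.0566, 0.216]
eef_rot: [0.002, 0.732, -0.681, 0.001]
ft_force: [0.6, -0.7, -1.3]
finger_gap: 0.0008
```

```bash
python3 look.py 4; python3 -c "
import cv2
a=cv2.imread('pics/w3.png')[90:210,100:380];b=cv2.imread('pics/w4.png')[90:210,100:380]
cv2.imwrite('pics/cmp4.png',cv2.resize(cv2.vconcat([a,b]),None,fx=2.4,fy=2.4))"; python3 go.py "(.503,.0605,.16)"
```

```text
{'time': np.float64(7.9), 'ee_pos': array([ 0.4612, -0.0566,  0.216 ]), 'eef_rot': array([ 0.0024,  0.7322, -0.6811,  0.0009]), 'q': array([ 0.2318,  0.1153, -0.3787,  0.0048, -1.0798,  1.409 ]), 'ft_force': array([ 0.5926, -0.6703, -1.3116]), 'finger_gap': np.float64(0.0008)}
well_rim [128.7 149.4] 0.6 [0.5045 0.0615 0.123 ]
reset_top [138.1 153.1] 0.57 [0.5006 0.0596 0.111 ]
rocker_front [283.3 170.8] 0.78 [ 0.4972 -0.0566  0.126 ]
rocker_rear [279.7 118.3] 0.64 [ 0.5357 -0.051   0.134 ]
(.503,.0605,.16) tool mm [-114.   -48.1   54.8]
axes [[0.072, -0.997, -0.003], [-0.997, -0.072, -0.005], [0.005, 0.003, -1.0]] fix rotvec(tool) [ 0.0029 -0.0053  0.    ]
```

View pics/cmp4.png

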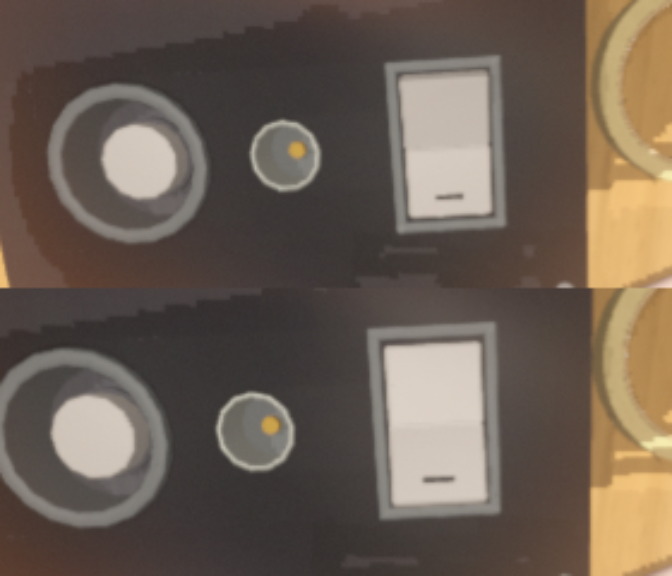

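The crop confirms the throw: the rear half is now bright and flat and the front half is shaded and raised. Next is the well, with mean estimate (0.503, 0.060).

Request:
drive_tool([
  {"hand": 0,"tx": -57,"ty": -24,"tz": 0,"ax": 0,"ay": 0,"az": 0},
  {"hand": 0,"tx": -56,"ty": -24,"tz": 10,"ax": 0,"ay": 0,"az": 0},
  {"hand": 0,"tx": 0,"ty": 0,"tz": 30,"ax": 0,"ay": 0,"az": 0},
  {"hand": 0,"tx": 0,"ty": 0,"tz": 10,"ax": 0,"ay": 0,"az": 0},
  {"hand": 0,"tx": 0,"ty": 0,"tz": 0,"ax": 0,"ay": 0,"az": 0},
])

```text
time: 8.78
ee_pos: [0.508, 0.0631, 0.162]
eef_rot: [0.003, 0.731, -0.682, 0.002]
ft_force: [0.3, -0.2, 0.9]
finger_gap: 0.0008
```

```bash
python3 go.py "(.503,.060,.13)"; python3 - <<'E'
from h import *
for n in("top","scene"):
    c=manip.get_calibration(n);im=manip.capture(n);cv2.imwrite(f"pics/{n}5.png",im[...,::-1])
    u=proj(c,[manip.state()['ee_pos'],[.503,.06,.123]]);print(n,u.round(1))
    if n=="scene":
        a=im[150:280,180:350,::-1];cv2.imwrite("pics/s5c.png",cv2.resize(a,None,fx=4,fy=4,interpolation=2))
E
```

```text
(.503,.060,.13) tool mm [ 2.6  5.1 32. ]
axes [[0.07, -0.998, -0.002], [-0.998, -0.07, -0.007], [0.007, 0.003, -1.0]] fix rotvec(tool) [ 0.0026 -0.0067  0.    ]
top [[213.7 214.6]
 [218.  219.4]]
scene [[238.1 194.9]
 [242.4 216.8]]
```

View pics/s5c.png

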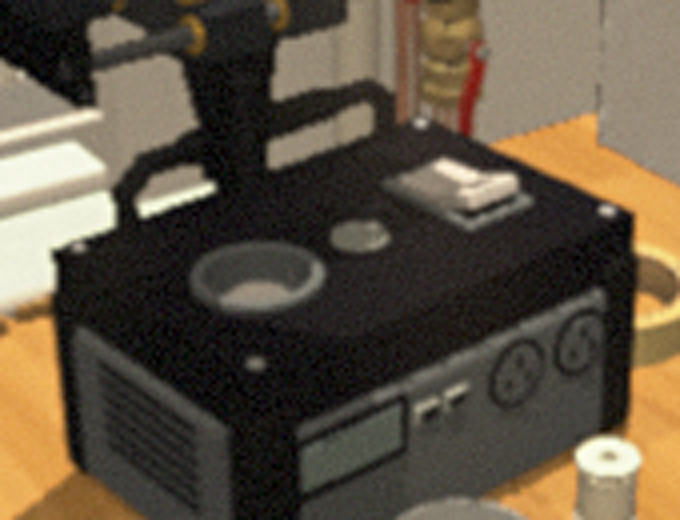

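The scene crop shows the fingertips at about (240,185) behind and above the well mouth at (258,275), with the rocker's front raised (off). The projected well and TCP are both off by about 2 px in the same direction, so their relative position holds.

Request:
drive_tool([
  {"hand": 0,"tx": 3,"ty": 5,"tz": 12,"ax": 0,"ay": -0.006,"az": 0},
  {"hand": 0,"tx": 0,"ty": 0,"tz": 10,"ax": 0,"ay": 0,"az": 0},
  {"hand": 0,"tx": 0,"ty": 0,"tz": 0,"ax": 0,"ay": 0,"az": 0},
  {"hand": 0,"tx": 0,"ty": 0,"tz": 0,"ax": 0,"ay": 0,"az": 0},
  {"hand": 0,"tx": 0,"ty": 0,"tz": 0,"ax": 0,"ay": 0,"az": 0},
])

```text
time: 9.5
ee_pos: [0.504, 0.0584, 0.1417]
eef_rot: [-0.002, 0.731, -0.683, 0.001]
ft_force: [-0.3, -0.6, -0.5]
finger_gap: 0.0002
```

```bash
python3 go.py "(.503,.060,.115)"
```

```text
(.503,.060,.115) tool mm [-1.6  1.  26.7]
axes [[0.068, -0.998, 0.003], [-0.998, -0.068, 0.002], [-0.002, -0.004, -1.0]] fix rotvec(tool) [-0.0035  0.0017  0.    ]
```

Request:
drive_tool([
  {"hand": 0,"tx": -2,"ty": 1,"tz": 10,"ax": 0,"ay": 0,"az": 0},
  {"hand": 0,"tx": 0,"ty": 0,"tz": 8,"ax": 0,"ay": 0,"az": 0},
  {"hand": 0,"tx": 0,"ty": 0,"tz": 6,"ax": 0,"ay": 0,"az": 0},
  {"hand": 0,"tx": 0,"ty": 0,"tz": 0,"ax": 0,"ay": 0,"az": 0},
  {"hand": 0,"tx": 0,"ty": 0,"tz": 0,"ax": 0,"ay": 0,"az": 0},
])

```text
time: 10.12
ee_pos: [0.5029, 0.0608, 0.1157]
eef_rot: [-0.002, 0.731, -0.683, 0.0]
ft_force: [0.8, 0.6, 0.1]
finger_gap: 0.0004
```

Request:
drive_tool([
  {"hand": 0,"tx": 0,"ty": 0,"tz": 3,"ax": 0,"ay": 0,"az": 0},
  {"hand": 0,"tx": 0,"ty": 0,"tz": 3,"ax": 0,"ay": 0,"az": 0},
  {"hand": 0,"tx": 0,"ty": 0,"tz": 3,"ax": 0,"ay": 0,"az": 0},
  {"hand": 0,"tx": 0,"ty": 0,"tz": 3,"ax": 0,"ay": 0,"az": 0},
  {"hand": 0,"tx": 0,"ty": 0,"tz": 3,"ax": 0,"ay": 0,"az": 0},
])

```text
time: 10.75
ee_pos: [0.5036, 0.0609, 0.1051]
eef_rot: [-0.002, 0.732, -0.682, 0.002]
ft_force: [-11.3, 2.7, 29.4]
finger_gap: 0.0005
```

The button bottomed at z = 0.105 with 29 N, which is the home height. I'll retreat and look.

Request:
drive_tool([
  {"hand": 0,"tx": 0,"ty": 0,"tz": -4,"ax": 0,"ay": 0,"az": 0},
  {"hand": 0,"tx": 0,"ty": 0,"tz": -20,"ax": 0,"ay": 0,"az": 0},
  {"hand": 0,"tx": 0,"ty": 0,"tz": -40,"ax": 0,"ay": 0,"az": 0},
  {"hand": 0,"tx": 0,"ty": 0,"tz": -50,"ax": 0,"ay": 0,"az": 0},
  {"hand": 0,"tx": 0,"ty": 0,"tz": 0,"ax": 0,"ay": 0,"az": 0},
])

```text
time: 11.38
ee_pos: [0.5034, 0.0609, 0.2218]
eef_rot: [-0.002, 0.732, -0.682, 0.002]
ft_force: [0.2, -0.5, -0.5]
finger_gap: 0.0004
```

Request:
drive_tool([
  {"hand": 0,"tx": 50,"ty": 22,"tz": 0,"ax": 0,"ay": 0,"az": 0},
  {"hand": 0,"tx": 50,"ty": 22,"tz": 0,"ax": 0,"ay": 0,"az": 0},
  {"hand": 0,"tx": 0,"ty": 0,"tz": 0,"ax": 0,"ay": 0,"az": 0},
  {"hand": 0,"tx": 0,"ty": 0,"tz": 0,"ax": 0,"ay": 0,"az": 0},
  {"hand": 0,"tx": 0,"ty": 0,"tz": 0,"ax": 0,"ay": 0,"az": 0},
])

```text
time: 12.0
ee_pos: [0.4645, -0.0435, 0.2172]
eef_rot: [-0.0, 0.732, -0.681, -0.0]
ft_force: [0.1, -0.8, 0.3]
finger_gap: 0.0003
```

```bash
python3 look.py 6;  python3 go.py "(.4972,-.054,.15)"; python3 -c "
import cv2
b=cv2.imread('pics/w6.png')[40:250,100:380]
cv2.imwrite('pics/c6.png',cv2.resize(b,None,fx=2.6,fy=2.6))"
```

```text
{'time': np.float64(12.0), 'ee_pos': array([ 0.4645, -0.0435,  0.2172]), 'eef_rot': array([-2.000e-04,  7.320e-01, -6.813e-01, -4.000e-04]), 'q': array([ 2.5570e-01,  1.1700e-01, -3.7120e-01, -1.0000e-03, -1.0826e+00,
        1.3871e+00]), 'ft_force': array([ 0.1304, -0.7806,  0.2852]), 'finger_gap': np.float64(0.0003)}
well_rim [151.6 160.4] 0.96 [0.5007 0.059  0.123 ]
reset_top [160.  157.1] 0.62 [0.502  0.0567 0.111 ]
rocker_rear [298.4 124.5] 0.66 [ 0.5358 -0.0512  0.134 ]
(.4972,-.054,.15) tool mm [ 12.9 -31.7  67.6]
axes [[0.072, -0.997, 0.0], [-0.997, -0.072, 0.001], [-0.001, -0.001, -1.0]] fix rotvec(tool) [-0.0005  0.0008  0.    ]
```

View pics/c6.png

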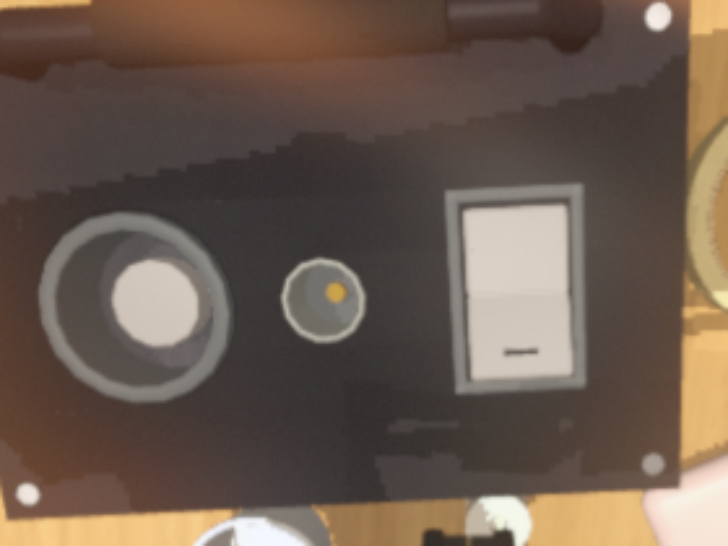

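The rocker is still off (front half shaded). I'll check the button depth by parallax between the ring and the button.

```bash
python3 - <<'E'
from h import *
import json
c=manip.get_calibration("wrist")
r=atz(ray(c,(152.1,158.1)),.123)
for z in(.111,.105): print("now",z,(atz(ray(c,(159.6,156.5)),z)-r).round(4)[:2])
u=[proj(c,[[r[0],r[1],z]])[0].round(1) for z in(.111,.105)];print("expected button px tripped/home",u)
# automatic: white disc centroid
im=cv2.imread("pics/w6.png");g=cv2.inRange(cv2.cvtColor(im,cv2.COLOR_BGR2GRAY),150,255);g[:,:135]=0;g[:,185:]=0;g[:130]=0;g[185:]=0
m=cv2.moments(g,True);print("disc",m['m10']/m['m00'],m['m01']/m['m00'],m['m00'])
g=cv2.inRange(cv2.cvtColor(im,cv2.COLOR_BGR2GRAY),150,255);g[:,270:]=0;
f=cv2.cvtColor(im,cv2.COLOR_BGR2GRAY);print("area expected px tripped/home",[np.pi/4*(K(c)[0,0]*.028/((np.array(c['R'])@[r[0],r[1],z]+c['t'])[2]))**2 for z in(.111,.105)])
E
```

```text
now 0.111 [ 0.     -0.0015]
now 0.105 [-0.0008  0.0006]
expected button px tripped/home [array([157.7, 156.4]), array([160.3, 155.5])]
disc 159.4235705950992 156.10851808634771 857.0
area expected px tripped/home [np.float64(935.677065425708), np.float64(896.4664177888849)]
```

Request:
drive_tool([
  {"hand": 0,"tx": 13,"ty": -31,"tz": 0,"ax": 0,"ay": 0,"az": 0},
  {"hand": 0,"tx": 0,"ty": 0,"tz": 30,"ax": 0,"ay": 0,"az": 0},
  {"hand": 0,"tx": 0,"ty": 0,"tz": 30,"ax": 0,"ay": 0,"az": 0},
  {"hand": 0,"tx": 0,"ty": 0,"tz": 0,"ax": 0,"ay": 0,"az": 0},
  {"hand": 0,"tx": 0,"ty": 0,"tz": 0,"ax": 0,"ay": 0,"az": 0},
])

```text
time: 12.88
ee_pos: [0.4999, -0.0528, 0.1581]
eef_rot: [-0.002, 0.733, -0.68, 0.002]
ft_force: [0.5, -0.4, 0.3]
finger_gap: 0.0006
```

```bash
python3 go.py "(.4972,-.054,.138)"
```

```text
(.4972,-.054,.138) tool mm [ 1.   2.9 20.1]
axes [[0.075, -0.997, 0.005], [-0.997, -0.075, 0.001], [-0.001, -0.005, -1.0]] fix rotvec(tool) [-0.0051  0.0006  0.    ]
```

Parallax and disc size both favour home, as does the contact height and force. Now I'll press the rocker's front half.

Request:
drive_tool([
  {"hand": 0,"tx": 1,"ty": 3,"tz": 14,"ax": 0,"ay": 0,"az": 0},
  {"hand": 0,"tx": 0,"ty": 0,"tz": 8,"ax": 0,"ay": 0,"az": 0},
  {"hand": 0,"tx": 0,"ty": 0,"tz": 4,"ax": 0,"ay": 0,"az": 0},
  {"hand": 0,"tx": 0,"ty": 0,"tz": 4,"ax": 0,"ay": 0,"az": 0},
  {"hand": 0,"tx": 0,"ty": 0,"tz": 3,"ax": 0,"ay": 0,"az": 0},
])

```text
time: 13.5
ee_pos: [0.4982, -0.0538, 0.127]
eef_rot: [-0.004, 0.734, -0.679, 0.003]
ft_force: [-7.8, 3.1, 19.1]
finger_gap: 0.0008
```

Request:
drive_tool([
  {"hand": 0,"tx": 0,"ty": 0,"tz": 3,"ax": 0,"ay": 0,"az": 0},
  {"hand": 0,"tx": 0,"ty": 0,"tz": 3,"ax": 0,"ay": 0,"az": 0},
  {"hand": 0,"tx": 0,"ty": 0,"tz": 3,"ax": 0,"ay": 0,"az": 0},
  {"hand": 0,"tx": 0,"ty": 0,"tz": 3,"ax": 0,"ay": 0,"az": 0},
  {"hand": 0,"tx": 0,"ty": 0,"tz": 3,"ax": 0,"ay": 0,"az": 0},
])

```text
time: 14.12
ee_pos: [0.4982, -0.0538, 0.127]
eef_rot: [-0.003, 0.736, -0.677, 0.006]
ft_force: [-9.1, 2.2, 18.8]
finger_gap: 0.0006
```

Request:
drive_tool([
  {"hand": 0,"tx": 0,"ty": 0,"tz": -10,"ax": 0,"ay": 0,"az": 0},
  {"hand": 0,"tx": 0,"ty": 0,"tz": -40,"ax": 0,"ay": 0,"az": 0},
  {"hand": 0,"tx": 0,"ty": 0,"tz": -40,"ax": 0,"ay": 0,"az": 0},
  {"hand": 0,"tx": 0,"ty": 35,"tz": 0,"ax": 0,"ay": 0,"az": 0},
  {"hand": 0,"tx": 0,"ty": 0,"tz": 0,"ax": 0,"ay": 0,"az": 0},
])

```text
time: 14.75
ee_pos: [0.463, -0.0563, 0.2207]
eef_rot: [-0.005, 0.736, -0.677, 0.007]
ft_force: [-0.4, 0.2, -0.4]
finger_gap: 0.0002
```

```bash
python3 look.py 7; python3 - <<'E'
from h import *
b=cv2.imread('pics/w7.png')[40:250,100:380]
im=manip.capture("scene");cv2.imwrite("pics/scene7.png",im[...,::-1])
a=cv2.resize(im[150:280,180:350,::-1],(420,315),interpolation=2)
cv2.imwrite('pics/c7.png',cv2.hconcat([a,cv2.resize(b,(370,315))]))
E
```

```text
{'time': np.float64(14.75), 'ee_pos': array([ 0.463 , -0.0563,  0.2207]), 'eef_rot': array([-0.0052,  0.736 , -0.6769,  0.007 ]), 'q': array([ 0.2328,  0.104 , -0.38  ,  0.0066, -1.0704,  1.4185]), 'ft_force': array([-0.3645,  0.2216, -0.3945]), 'finger_gap': np.float64(0.0002)}
well_rim [133.6 156.1] 0.82 [0.5013 0.0616 0.123 ]
reset_top [145.6 152.2] 0.59 [0.5037 0.057  0.111 ]
rocker_front [281.9 174.8] 0.82 [ 0.4968 -0.0549  0.126 ]
rocker_rear [284.  126.1] 0.84 [ 0.5339 -0.0533  0.134 ]
```

View pics/c7.png

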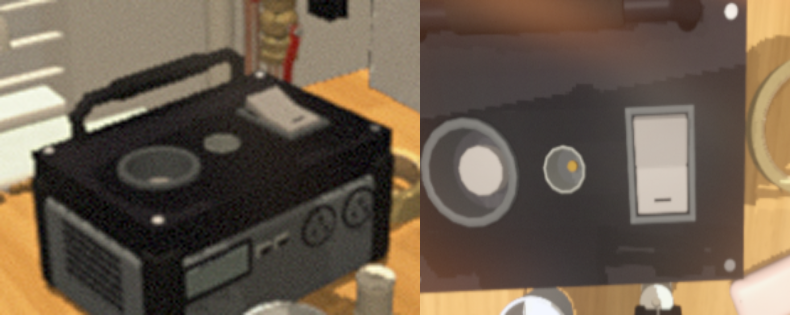

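The rocker is on (rear half shaded and raised). From the scene camera the button is almost hidden in the well, so it is home. The pack is unmoved and the fingers are clear.

```bash
python3 -c "
from workcell import manip
print(manip.job_done())"
```

```text
the job is handed in; nothing more can be done
None
```

I pressed the rocker to off, then pressed the reset button home in its well, then pressed the rocker back to on. I handed the job in at about 15 s; the hand-in reports no verdict.

**Rocker:** the pictures after each press show it thrown, with the rear half down for off and then the front half down for on.

**Reset button:** it bottomed at z = 0.105 m with about 29 N, which matches its home height. In the last scene picture it sits visibly deeper in the well. The parallax check also pointed to home, though not sharply: the button's column was 159.4 px, against 160.3 expected home and 157.7 tripped.

**Pack and bystanders:** the re-measured points on the pack agreed within about 3 mm, so it did not move noticeably. The bystanders in view looked undisturbed, though I did not measure them, and the fingers were clear of everything.

**Disagreements:**
- In the first measurement, the top-camera reading of the rear rocker point was wrong (score 0.22). I ignored it and used the wrist views.
- The first three move calls were refused because every row needs all its keys. They moved nothing.

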